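# Press the stuck piston out of the clamped cartridge

## Robot

A 6-joint arm with a two-finger parallel gripper is mounted at the origin on the work surface. World frame = base frame: x ahead of the robot, y to its left, z up, the work surface at z = 0. Lengths are in m, angles in degrees, forces in N, time in s.
With the tool pointing down it reaches from about 0.325 to 0.775 m from the base axis. Payload 5.5 kg.
Tool frame: the origin (TCP) lies at the very end of the fingers, on their centre line; the grasp point (between the pads) lies 19 mm behind it; z points along the fingers, y is the direction in which the jaws open and shut (so a half turn about z gives the same grasp; the last joint's range is limited). The gripper opens to 85 mm and grips with 20 to 120 N. Pads are 22 mm wide; open, the fingers measure 114 mm over their backs; the gripper's body (76 mm by 85 mm) begins 54 mm behind the grasp point. The pads swing forward as they close: fully open they stand 13 mm farther back than shut.
Start: joints at [-75.441, 5.22, 70.514, -0, 104.267, -3.249], TCP at [0.183, -0.571, 0.231] pointing down, gripper open.
Joint ranges: [-164.24, 164.24], [-49.07, 125.15], [9.68, 141.18], [-86.29, 266.29], [3.28, 154.24], [-151.56, 151.56]. Speed limits (degrees/s): [147.25, 147.25, 172.46, 180, 180, 180].

## Interface

Orientations are given as [roll, pitch, yaw] about the fixed x, y, z axes, in that order (R = Rz(yaw) Ry(pitch) Rx(roll)).
In Python, from workcell import bot gives the robot as it stands.
- The arm moves only by the shell command python3 -m jog 'ROWS' [OPENING] [FORCE]. ROWS is JSON, a list of rows, each a list of 2 entries, a list of its own where there are three numbers: the shift along the tool's x, y, z in cm, then the turn about the tool's z in rad. In form: [[[tx, ty, tz], roll], ...]. A call has exactly 8 rows; each row shifts and turns the commanded pose from where the row before left it, along the tool's axes as they then stand; what a row does not reach is not made up. A row lasts 1/8 s, in which the tool goes at most 62.5 mm and 10.7 degrees, less where a joint would pass 70% of its speed; a pose out of reach is approached as far as the arm can. A call is refused whole if a number of a shift passes 6.25 or a number of a turn 0.188, either way. A call with a gripper value outside its range is refused whole. OPENING is the finger opening in cm, from 0 to 8.54, set as the call begins (- or left out, the last holds). The fingers move at their own pace and stop on an object; FORCE is the grip in N (left out, the last holds). Time passes only in rows, so rows that do not move let the fingers close, or fill a call up. It gives the time, the measured TCP pose, the force and the opening at its end, in the units of the state.
- bot.get_state(): the state, without advancing time (a new reading comes with each control period).
- bot.snapshot(name): name is "scene" or "top" or "wrist"; returns a dict with "frame" (420x560x3 uint8, red, green, blue), "K" (3x3 intrinsics, pixels), "world_from_camera" (4x4, takes a point from camera to world coordinates); the wrist camera has in their place "T_tool_cam" (4x4, takes a point from camera to tool coordinates, whose origin is the TCP and whose axes are the flange's). Camera axes: x right, y down, z forward; pixel columns grow to the right and rows downward; lengths in m; the calibration is good to about 2 mm. A picture is of the moment at which its call begins: read the wrist's pose just before it. There is no depth.
- bot.finish_job(): hands the job in, once; it reports no verdict.
The state is a dict: "clock": time; "q": joint angles; "joint_vel": joint speeds; "joint_efforts": joint torques, N m; "ee_pos": TCP position; "tcp_rot": TCP orientation; "contact_force": force on the tool from outside, world axes, zero at the start; "wrist_torque": the same for the moment, N m; "gripper_width": opening from 0.0 (shut) to 1.0 (fully open).
Only numpy, scipy, OpenCV 4.12 (cv2) and the standard library are available. Lean on these libraries where they do the work, as an engineer would, in place of code of your own. Each camera call takes 0.05 s, during which the arm holds its last target.

## Task

A dried-in piston is stuck inside the cartridge that is clamped, off-centre neck up, in the little stand. Take the push rod from its wooden block, feed it gently down through the neck and, feeling your way, press the piston out of the open lower end until it drops into the steel pan; never lean hard on the thin plastic or force the piston. Then draw the rod out, hang it back fully home in its block without dropping it, and leave everything else where it is.

Things in the scene. Friction and masses are not known exactly. Their poses are not given: they have to be found in the camera images.
- rod_handle (a point): Push rod: upright aluminium handle, diameter 22, 48 tall, on a shoulder disc (diameter 26, 5 thick), with a steel shank of diameter 12 reaching 80 mm down from the shoulder's underside, its last 3 mm tapered to diameter 9. About 110 g. Point: middle of the handle on the rod's axis, 29 mm above the shoulder's underside, 109 mm above the tip; z up along the rod.
- rod_shoulder (a point): Push rod: centre of the underside of its shoulder disc, which rests on the block's top while the rod hangs in the block's hole.
- rod_tip (a point): Push rod: centre of the flat lower end of its shank, 80 mm below the shoulder's underside.
- block_hole (a point): Rod block: fixed beech block 85 x 65 mm, 90 mm tall, with one 15 mm through hole down its middle, its mouth bevelled 2 mm (small dark holes near the edges are shallow). Point: centre of the hole's mouth, on the top face 90 mm above the sideboard; z up.
- bore_top (a point): On the bore axis of the black plastic cartridge (diameter 33) clamped neck up in the small grey fixed stand, at the height of its neck's rim, 138 mm up; z up. The round neck (outside 19, hole 13.5 wide and 17 deep) stands 5 mm OFF this axis, to a side that differs each time as the cartridge is turned in its clamp: find it by sight or feel. Stand and clamp stay below 125 mm.
- bore_end (a point): Centre of the cartridge's open lower end, 80 mm below the neck's rim: a rod whose shoulder has landed on the rim reaches exactly this far. Below the neck the bore is 27 wide and the rod runs free of its wall, parallel to the axis and 5 mm off it. The thin plastic cracks if the rod presses on it with over 25 N, down or sideways.
- piston_center (a point): Stuck piston inside the bore: grey plastic plug, diameter 26, 22 tall, 15 g; point at its middle, on the bore axis. It starts with its top 30 to 52 mm below the neck's rim. It takes about 6 to 13 N to slide it, all the way, and drops free only when its top is within about 3 mm of the bore's end, so the rod must go all but fully home. It cracks over 20 N.
- pan (a point): Open steel pan on the stand's base under the cartridge, 82 x 82 mm inside, sides 14 mm high. Point: centre of its floor, 12 mm above the sideboard, 46 mm below the cartridge's lower end.
- cart_orange: A bystander: an empty orange plastic cartridge standing neck up on its 40 mm flange, 80 mm tall. Origin at the centre of its underside.
- cart_white: A bystander: an empty white plastic cartridge, the same shape, standing neck up. Origin at the centre of its underside.
- spare_piston: A bystander: a loose grey piston, diameter 26 mm, 22 mm tall, standing on the sideboard. Origin at the centre of its underside.
- hex_key: A bystander: a chrome L-shaped hex key, 90 x 26 mm, 6 mm thick, lying flat. Origin under the middle of its long arm.
- jar: A bystander: a frosted glass jar with its aluminium lid on, diameter 56 mm, 64 mm tall. Origin at the centre of its underside.
- mug: A bystander: a white mug, diameter 76 mm, 88 mm tall. Origin at the centre of its underside.
- caliper: A bystander: a steel caliper 190 mm long lying flat. Origin under the middle of its beam.
Things that resemble listed ones, but are neither listed nor needed, are in the scene too. What is shaped like the part that bears bore_top but yellow is not meant.

How it is judged (in metres and radians):
On the way, in this order (a step that is already met when the one before it is completed fails the run):
1. the rod's tip has passed down through the cartridge's neck (z of rod_tip in the frame of bore_top below -0.02 m and horizontal distance between rod_tip and bore_top below 0.012 m), for 0.1 s.
2. the piston has been pressed out of the cartridge's lower end with the rod through the bore (z of piston_center in the frame of bore_top below -0.098 m and z of rod_tip in the frame of bore_top below -0.06 m and horizontal distance between rod_tip and bore_top below 0.014 m), for 0.05 s.
At the end, for the whole second after the job is handed in: The piston lies in the steel pan under the cartridge; the rod hangs released in its block, upright within 0.06 rad and at rest, its shoulder on the block's top (within 3 mm in height, 4 mm sideways) (x of piston_center in the frame of pan between -0.041 and 0.041 m and y of piston_center in the frame of pan between -0.041 and 0.041 m and z of piston_center in the frame of pan below 0.02 m and horizontal distance between rod_shoulder and block_hole below 0.004 m and z of rod_shoulder in the frame of block_hole below 0.003 m and angle between rod_handle's own z axis and vertical below 0.06 rad and linear speed of rod below 0.02 m/s); the robot touches nothing.
It fails at once if the rod presses on the thin plastic cartridge with more than 25 N (contact force between rod and cartridge above 25 N).
It fails at once if the rod presses on the piston with more than 20 N (contact force between rod and piston above 20 N).
It fails at once if the fingers touch the stuck piston, or the hand or arm leans on the cartridge with more than 10 N (contact force between the fingers and piston above 0.5 N or contact force between any of the arm, the fingers and cartridge above 10 N).
It fails at once if the rod is dropped or rammed into its block (more than 60 N) (contact force between rod and block above 60 N).
It fails at once if a bystander is moved by more than 20 mm (distance of any of cart_orange, cart_white, spare_piston, hex_key, jar, mug, caliper from where it was at the start of the episode above 0.02 m).
It also fails if it takes over 72 s, if anything falls off the work surface, if the arm or the gripper's body presses on something with over 40 N, if the wrist force passes 120 N, or if a joint passes its speed limit or range.

## Working session

There is one attempt and no reset: what is moved stays moved. The work goes in short steps, Python scripts to look and compute and a shell command to move; the robot and the scene stay as the last step left them, time stands still between calls to the robot, and variables do not carry over. Pictures are saved under pics/ and viewed, and the job is handed in when it is done.

```bash
ls; mkdir -p pics; python3 - <<'E'
from workcell import bot
import cv2,numpy as np
print(bot.get_state())
for n in ["scene","top","wrist"]:
    s=bot.snapshot(n); cv2.imwrite(f"pics/{n}0.png",s["frame"][:,:,::-1])
    print(n,np.round(s["K"],1).tolist(),np.round(s.get("world_from_camera",s.get("T_tool_cam")),4).tolist())
E
```

```text
pics
{'clock': 0.0, 'q': array([-7.54412406e+01,  5.26358975e+00,  7.05840415e+01, -1.91909373e-03,
        1.04268143e+02, -3.24858252e+00]), 'joint_vel': array([ 0.0048061 ,  0.03388832, -0.00685947, -0.05060427,  0.0178978 ,
        0.04115188]), 'joint_efforts': array([ 1.03089292e-04, -4.58727014e+01, -4.18026066e+01, -3.79651947e-04,
        1.14785659e-02,  9.17247036e-06]), 'ee_pos': array([ 0.18340303, -0.57096515,  0.23012455]), 'tcp_rot': array([-1.79884306e+02, -4.70287276e-03,  1.78068661e+01]), 'contact_force': array([-0.04887747,  0.12017638,  0.26644495]), 'wrist_torque': array([ 0.03900695,  0.02272574, -0.06211695]), 'gripper_width': 0.9983959864007806}
scene [[420.1, 0.0, 280.0], [0.0, 420.1, 214.3], [0.0, 0.0, 1.0]] [[-0.677, 0.4491, -0.5831, 1.1322], [0.7358, 0.3958, -0.5494, 0.6432], [-0.0159, -0.801, -0.5984, 0.7341], [0.0, 0.0, 0.0, 1.0]]
top [[538.9, 0.0, 275.3], [0.0, 538.9, 216.1], [0.0, 0.0, 1.0]] [[0.0115, -0.9921, 0.125, 0.3885], [-0.9998, -0.0136, -0.0164, 0.1122], [0.018, -0.1248, -0.992, 1.4452], [0.0, 0.0, 0.0, 1.0]]
wrist [[293.2, 0.0, 280.2], [0.0, 293.2, 208.3], [0.0, 0.0, 1.0]] [[0.0009, -0.9602, -0.2792, 0.0695], [1.0, 0.001, 0.0, 0.0001], [0.0003, -0.2792, 0.9602, -0.1426], [0.0, 0.0, 0.0, 1.0]]
```

View pics/scene0.png

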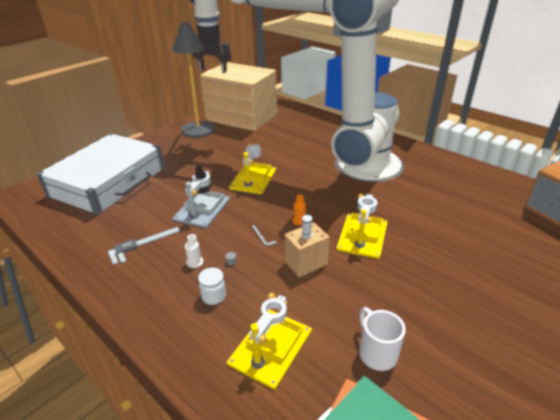

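View pics/top0.png

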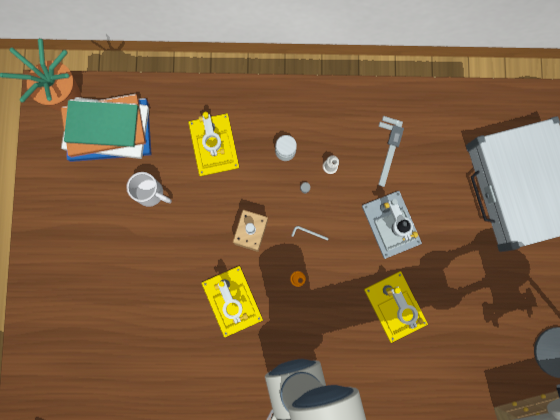

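View pics/wrist0.png

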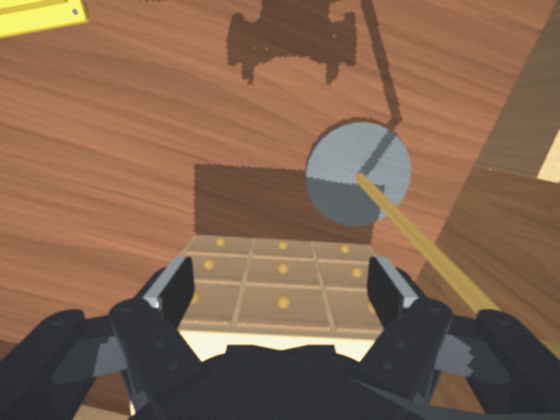

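The block with the rod is at about (250,228) in the top view, the grey stand with the black cartridge at about (400,225). In the scene view they are at about (307,245) and (200,195). I'll zoom in on both.

```bash
cat > h.py <<'E'
import numpy as np,cv2
def ray(s,u,v):
    K=np.array(s["K"]);T=np.array(s["T"])
    d=T[:3,:3]@np.linalg.solve(K,[u,v,1]);return T[:3,3],d
def onz(s,u,v,z):
    o,d=ray(s,u,v);return o+d*(z-o[2])/d[2]
def tri(rs):
    A=np.zeros((3,3));b=np.zeros(3)
    for o,d in rs:
        d=d/np.linalg.norm(d);P=np.eye(3)-np.outer(d,d);A+=P;b+=P@o
    p=np.linalg.solve(A,b)
    return p,[np.linalg.norm(np.cross(p-o,d/np.linalg.norm(d))) for o,d in rs]
def wristT(st,s):
    from scipy.spatial.transform import Rotation as R
    T=np.eye(4);T[:3,:3]=R.from_euler('xyz',st["tcp_rot"],degrees=True).as_matrix();T[:3,3]=st["ee_pos"]
    return T@np.array(s["T_tool_cam"])
def shot(n):
    from workcell import bot
    st=bot.get_state();s=bot.snapshot(n)
    s["T"]=wristT(st,s) if n=="wrist" else np.array(s["world_from_camera"])
    return s
def crop(img,u0,v0,u1,v1,k):
    return cv2.resize(img[v0:v1,u0:u1],None,fx=k,fy=k,interpolation=cv2.INTER_CUBIC)
E
python3 - <<'E'
import cv2,numpy as np
from h import *
t=cv2.imread("pics/top0.png");s=cv2.imread("pics/scene0.png")
a=np.hstack([crop(t,220,195,290,265,5),crop(t,355,185,425,255,5)])
b=np.hstack([crop(s,275,205,345,275,5),crop(s,165,155,235,225,5)])
cv2.imwrite("pics/z0.png",np.vstack([a[:290],b[:290]]))
E
```

```text
(no output)
```

View pics/z0.png

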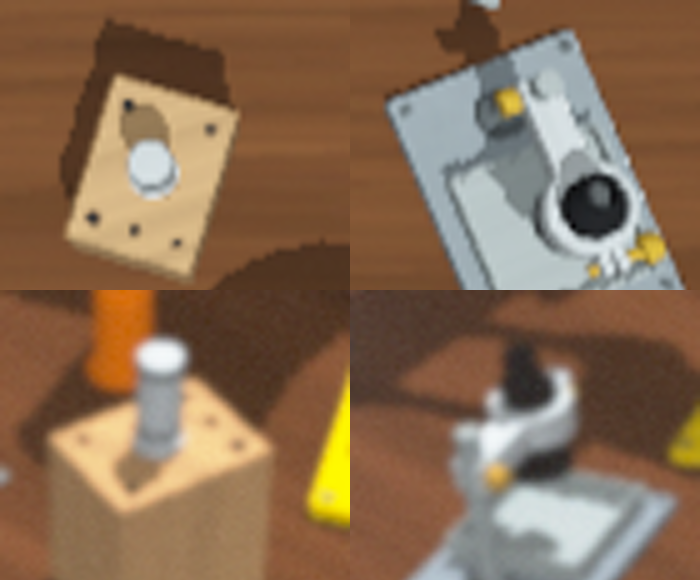

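```bash
python3 - <<'E'
from h import *
t=shot("top");s=shot("scene")
for n,a,b,z in [("handle top",(250.4,226.6),(307.4,218),.143),("neck",(405,224),(199,166),.138),]:
    p,e=tri([ray(t,*a),ray(s,*b)]);print(n,p.round(4),np.round(e,4),onz(t,*a,z).round(4),onz(s,*b,z).round(4))
print("cart disc",onz(t,404.4,226,.118))
# block corners top
for u,v in [(116,75),(237,112),(190,275),(67,237)]: print(onz(t,220+u/5,195+v/5,.09).round(4))
print([onz(t,u,v,0).round(3) for u,v in [(298,279),(310,235),(306,187)]])
E
```

```text
handle top [0.5244 0.1535 0.1408] [0.0032 0.0032] [0.5261 0.1508 0.143 ] [0.5249 0.158  0.143 ]
neck [ 0.5375 -0.2267  0.1402] [0.0005 0.0005] [ 0.5382 -0.2276  0.138 ] [ 0.5351 -0.2294  0.138 ]
cart disc [ 0.53541734 -0.231254    0.118     ]
[0.5738 0.1714 0.09  ]
[0.5558 0.1098 0.09  ]
[0.4729 0.1323 0.09  ]
[0.4912 0.1944 0.09  ]
[array([0.402, 0.026, 0.   ]), array([ 0.521, -0.006,  0.   ]), array([0.652, 0.006, 0.   ])]
```

```bash
python3 -m jog '[[[5.5,-2.7,-0.2],0],[[5.5,-2.7,-0.2],0],[[5.5,-2.7,0],0],[[5.5,-2.7,0],0],[[5.5,-2.7,0],0],[[5.5,-2.7,0],0],[[5.5,-2.7,0],0],[[5.5,-2.7,0],0]]'
python3 - <<'E'
from h import *
s=shot("wrist");cv2.imwrite("pics/w1.png",s["frame"][:,:,::-1]);np.savez("w1.npz",K=s["K"],T=s["T"],frame=s["frame"])
for p in [(.5375,-.2267,.138)]:
    c=np.linalg.inv(s["T"])@[*p,1];print((s["K"]@(c[:3]/c[2])).round(1))
E
```

```text
clock: 1.25
ee_pos: [0.5375, -0.2294, 0.2353]
tcp_rot: [180.0, -0.0, 17.8]
contact_force: [0.5, -0.0, 0.4]
gripper_width: 1.002
[277.  207.2   1. ]
```

View pics/w1.png

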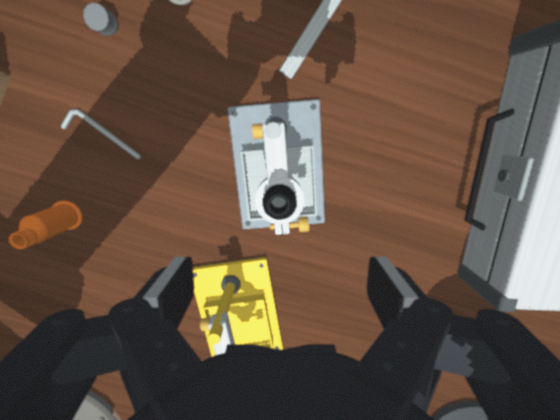

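The neck is seen from above at about (278,204). I'll zoom in.

```bash
python3 - <<'E'
from h import *
im=cv2.imread("pics/w1.png");c=crop(im,245,170,315,240,8)
c=np.clip(c.astype(float)*1.6+10,0,255).astype(np.uint8)
cv2.imwrite("pics/w1z.png",c)
E
```

```text
(no output)
```

View pics/w1z.png

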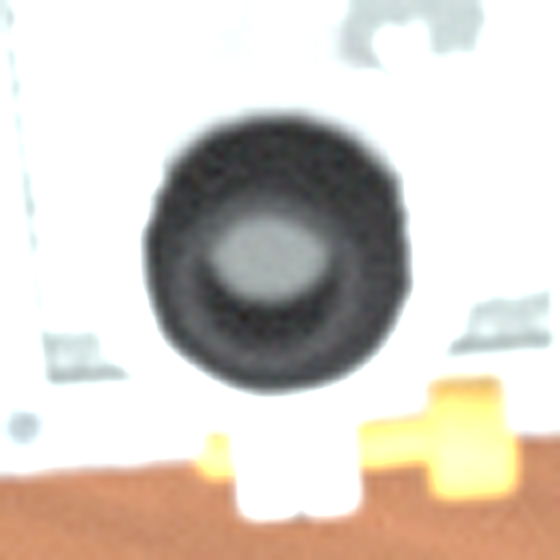

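```bash
python3 - <<'E'
from h import *
s=dict(np.load("w1.npz"))
n=onz(s,279.1,204,.138);b=onz(s,279.75,201.5,.12)
print(n,b,n-b,onz(s,279.75,201.5,.125))
print(tri([ray(s,279.1,204),ray(shot("scene"),199,166)]))
g=cv2.cvtColor(s["frame"],cv2.COLOR_RGB2GRAY)
print(g[190:222,262:298])
E
```

```text
[ 0.54074524 -0.22755188  0.138     ] [ 0.53844539 -0.228844    0.12      ] [0.00229985 0.00129211 0.018     ] [ 0.5397114  -0.22844422  0.125     ]
(array([ 0.53949562, -0.22647571,  0.14023018]), [np.float64(0.002003967018558694), np.float64(0.0020039670185586496)])
[[240 224 180 ... 199 231 239]
 [237 221 181 ... 168 214 235]
 [236 222 182 ... 150 213 239]
 ...
 [215 221 225 ... 205 186 169]
 [204 204 208 ... 182 176 161]
 [194 196 192 ... 160 154 149]]
```

```bash
python3 -m jog '[[[1.3,-4.6,0],0],[[1.3,-4.6,0],0],[[1.3,-4.6,0],0],[[1.3,-4.6,0],0],[[1.3,-4.6,0],0],[[1.3,-4.6,0],0],[[1.3,-4.6,0],0],[[1.3,-4.6,0],0]]'
python3 - <<'E'
from h import *
s=shot("wrist");cv2.imwrite("pics/w2.png",s["frame"][:,:,::-1]);np.savez("w2.npz",K=s["K"],T=s["T"],frame=s["frame"])
E
```

```text
clock: 2.35
ee_pos: [0.5226, 0.1522, 0.2354]
tcp_rot: [180.0, -0.0, 17.8]
contact_force: [1.2, -0.8, 0.0]
gripper_width: 0.995
```

View pics/w2.png

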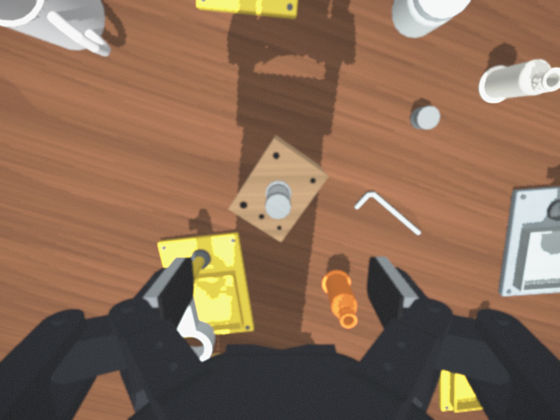

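```bash
python3 - <<'E'
from h import *
im=cv2.imread("pics/w2.png");cv2.imwrite("pics/w2z.png",crop(im,245,155,315,225,8))
E
```

```text
(no output)
```

View pics/w2z.png

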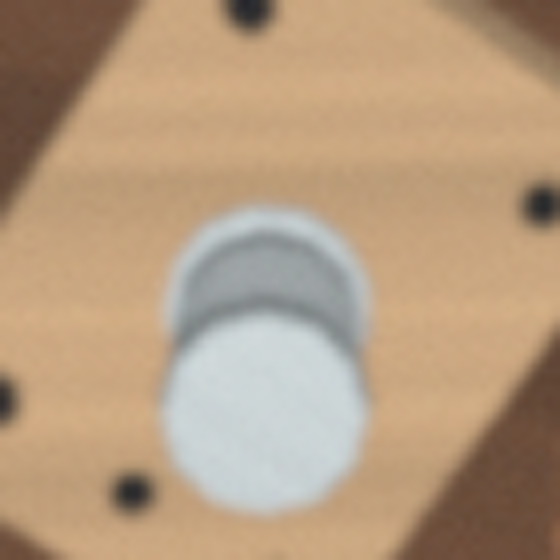

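```bash
python3 - <<'E'
from h import *
s=dict(np.load("w2.npz"))
a=onz(s,277.7,206.1,.143);b=onz(s,278.2,192.7,.095);print(a,b)
t=shot("top")
print(tri([ray(s,277.7,206.1),ray(t,250.,226.3)]))
z=s["T"][2,3];print("diam top",205/8*(z-.143)/293/1,"depth approx")
E
```

```text
[0.52498147 0.15500236 0.143     ] [0.52523305 0.15497453 0.095     ]
(array([0.52611969, 0.1534572 , 0.1453632 ]), [np.float64(0.0017995126798364843), np.float64(0.0017995126798365012)])
diam top 0.020552312541334196 depth approx
```

```bash
python3 -m jog '[[[0.33,-0.17,2.0],0],[[0,0,2.5],0],[[0,0,2.5],0],[[0,0,2.5],0],[[0,0,2.0],0],[[0,0,1.3],0],[[0,0,0.54],0],[[0,0,0],0]]'
python3 - <<'E'
from h import *
s=shot("wrist");cv2.imwrite("pics/w3.png",s["frame"][:,:,::-1])
E
```

```text
clock: 3.45
ee_pos: [0.5256, 0.1537, 0.1021]
tcp_rot: [180.0, -0.0, 17.8]
contact_force: [-0.4, 0.1, -0.6]
gripper_width: 0.998
```

View pics/w3.png

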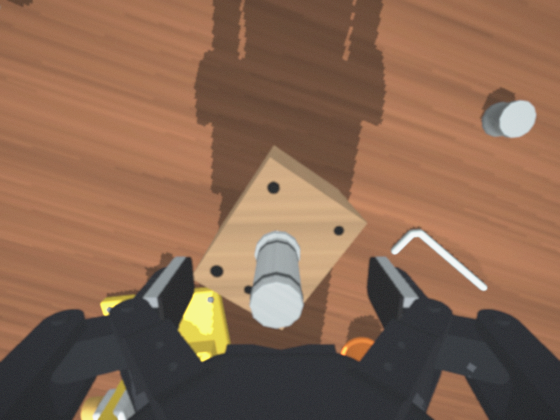

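The rod's handle stands midway between the jaws (top at 277,305), so I'm closing on it.

```bash
python3 -m jog '[[[0,0,0],0],[[0,0,0],0],[[0,0,0],0],[[0,0,0],0],[[0,0,0],0],[[0,0,0],0],[[0,0,0],0],[[0,0,0],0]]' 0 80
python3 - <<'E'
from h import *
s=shot("wrist");cv2.imwrite("pics/w4.png",s["frame"][:,:,::-1])
E
```

```text
clock: 4.5
ee_pos: [0.5255, 0.1541, 0.1023]
tcp_rot: [-180.0, -0.0, 17.8]
contact_force: [-1.2, 2.4, 5.0]
gripper_width: 0.234
```

View pics/w4.png

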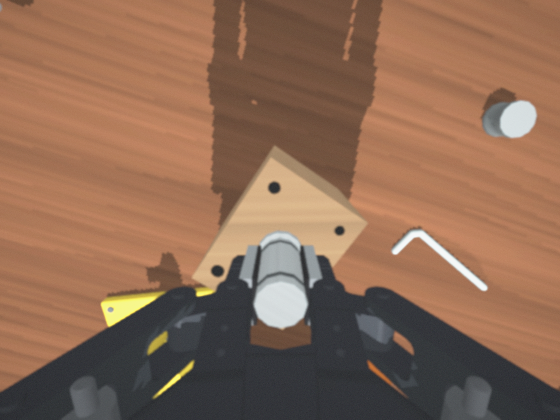

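```bash
python3 -m jog '[[[0,0,-0.5],0],[[0,0,-1.5],0],[[0,0,-2.5],0],[[0,0,-3],0],[[0,0,-3],0],[[0,0,-3],0],[[0,0,-2],0],[[0,0,-0.5],0]]'
python3 - <<'E'
from h import *
s=shot("wrist");cv2.imwrite("pics/w5.png",s["frame"][:,:,::-1]);np.savez("w5.npz",K=s["K"],T=s["T"],frame=s["frame"],Tt=s["T_tool_cam"])
t=np.linalg.inv(s["T_tool_cam"])@[0,0,.0923,1];print((s["K"]@(t[:3]/t[2])))
E
```

```text
clock: 5.55
ee_pos: [0.526, 0.153, 0.2644]
tcp_rot: [179.9, -0.2, 17.7]
contact_force: [-0.7, -0.2, -0.6]
gripper_width: 0.237
[280.0869422  209.74451293   1.        ]
```

View pics/w5.png

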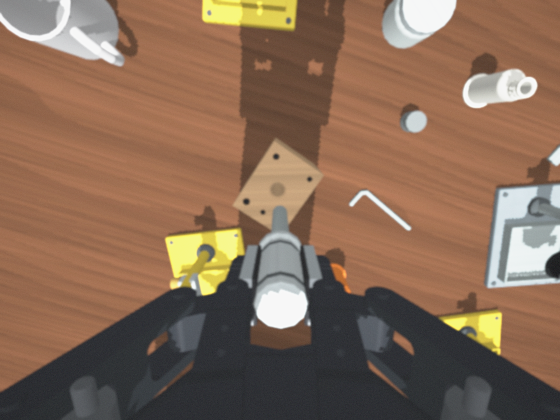

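```bash
python3 -m jog '[[[-0.7,2.5,0],0],[[-1.34,4.82,0],0],[[-1.58,5.68,0],0],[[-1.58,5.68,0],0],[[-1.58,5.68,0],0],[[-1.58,5.68,0],0],[[-1.18,4.24,0.5],0],[[-0.67,2.41,0.5],0]]'
python3 - <<'E'
from h import *
s=shot("wrist");cv2.imwrite("pics/w6.png",s["frame"][:,:,::-1]);np.savez("w6.npz",K=s["K"],T=s["T"],frame=s["frame"],Tt=s["T_tool_cam"])
c=crop(s["frame"][:,:,::-1],240,165,320,245,7);cv2.imwrite("pics/w6z.png",np.clip(c.astype(float)*1.5+10,0,255).astype(np.uint8))
E
```

```text
clock: 6.6
ee_pos: [0.5395, -0.2295, 0.25]
tcp_rot: [-179.9, 0.2, 17.6]
contact_force: [0.9, 0.5, -1.0]
gripper_width: 0.234
```

View pics/w6z.png

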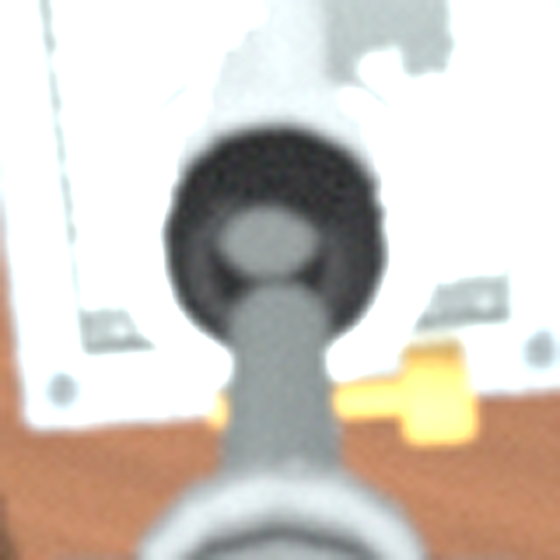

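```bash
python3 - <<'E'
from h import *
def st(f,a):
    c=crop(f[:,:,::-1],*a).astype(float);return np.clip((c-10)*3.0,0,255).astype(np.uint8)
f=np.load("w1.npz")["frame"];g=np.load("w6.npz")["frame"]
a=st(f,(260,183,300,223,10));b=st(g,(258,180,298,220,10))
for im in (a,b):
    for k in range(0,400,50): cv2.line(im,(k,0),(k,6),(0,255,255),1);cv2.line(im,(0,k),(6,k),(0,255,255),1)
cv2.imwrite("pics/cmp.png",np.hstack([a,b]))
E
```

```text
(no output)
```

View pics/cmp.png

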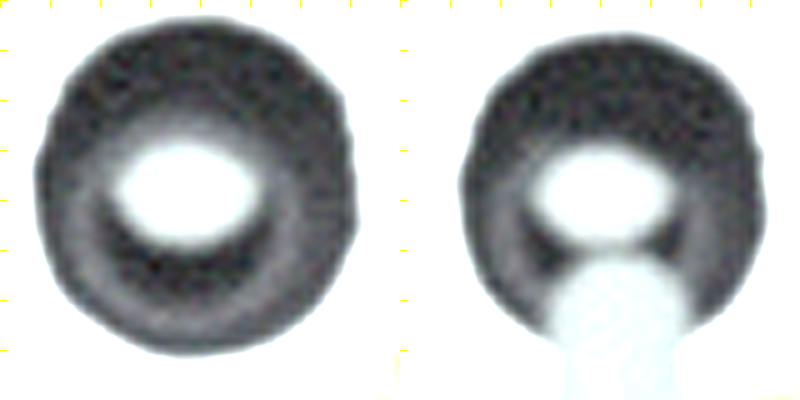

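```bash
python3 - <<'E'
from h import *
from workcell import bot
st=bot.get_state();print(st["ee_pos"],st["tcp_rot"],st["contact_force"])
a=dict(np.load("w1.npz"));b=dict(np.load("w6.npz"))
Tt=b["Tt"]
for s,uv in((a,(278.05,204.75)),(b,(277.9,201.2))):
    p=onz(s,*uv,.138);T=s["T"]@np.linalg.inv(Tt);print(p, "tool",(np.linalg.inv(T)@[*p,1])[:3]*1000)
# tip seen
o=(np.linalg.inv(Tt)@[0,0,.0923,1])[:3]
print(tri([ray(a,278.05,204.75),ray(b,277.9,201.2)]))
E
```

```text
[ 0.5391057  -0.23159312  0.24869202] [-179.96637583    0.2656518    17.54207279] [-0.73355492 -0.53834788 -2.96948587]
[ 0.53984308 -0.22690514  0.138     ] tool [ 2.94737752 -1.73149007 97.28234128]
[ 0.54059736 -0.22691191  0.138     ] tool [  2.17342232  -1.9742392  111.9891021 ]
(array([ 0.55602059, -0.22238234,  0.19829231]), [np.float64(0.00020771160607236712), np.float64(0.00020771160607225276)])
```

```bash
python3 -m jog '[[[0,0,0.4],0],[[0,0,0.4],0],[[0,0,0.3],0],[[0,0,0],0],[[0,0,0],0],[[0,0,0],0],[[0,0,0],0],[[0,0,0],0]]'
python3 - <<'E'
from h import *
from workcell import bot
print(bot.get_state()["ee_pos"],bot.get_state()["tcp_rot"])
s=shot("wrist");cv2.imwrite("pics/w7.png",s["frame"][:,:,::-1]);np.savez("w7.npz",K=s["K"],T=s["T"],frame=s["frame"],Tt=s["T_tool_cam"])
print(bot.get_state()["ee_pos"],bot.get_state()["contact_force"])
im=s["frame"][:,:,::-1]
c=crop(im,258,180,298,220,10).astype(float)
cv2.imwrite("pics/w7z.png",np.hstack([c,np.clip((c-10)*3,0,255)]).astype(np.uint8))
E
```

```text
clock: 7.65
ee_pos: [0.5405, -0.2268, 0.2409]
tcp_rot: [180.0, -0.0, 17.8]
contact_force: [-0.1, 0.9, -0.4]
gripper_width: 0.235
[ 0.54045771 -0.2268379   0.24091972] [ 1.79997531e+02 -2.86941689e-03  1.78047545e+01]
[ 0.54042842 -0.22685094  0.24089923] [-0.44421243 -0.06337583 -1.7183487 ]
```

View pics/w7z.png

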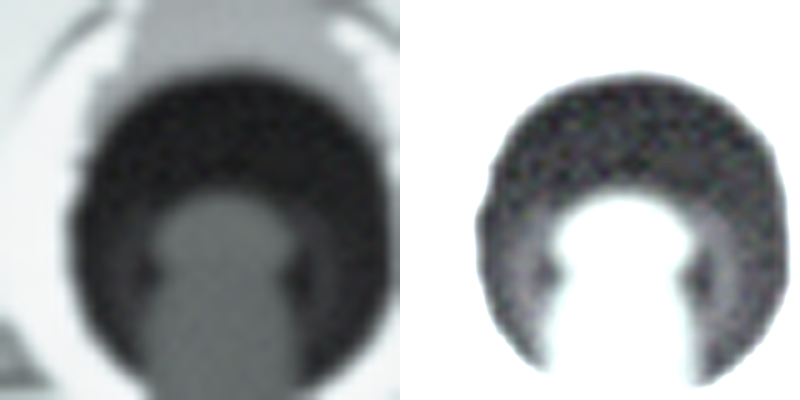

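```bash
python3 -m jog '[[[0,0,0.3],0],[[0,0,0.3],0],[[0,0,0.2],0],[[0,0,0.1],0],[[0,0,0.1],0],[[0,0,0.1],0],[[0,0,0.1],0],[[0,0,0],0]]'
python3 - <<'E'
from h import *
from workcell import bot
s=shot("wrist")
st=bot.get_state();print(st["ee_pos"],st["contact_force"],st["wrist_torque"])
im=s["frame"][:,:,::-1]
c=crop(im,258,180,298,220,10).astype(float)
cv2.imwrite("pics/w8z.png",np.hstack([c,np.clip((c-10)*3,0,255)]).astype(np.uint8))
E
```

```text
clock: 8.7
ee_pos: [0.5404, -0.2268, 0.2288]
tcp_rot: [-180.0, 0.0, 17.8]
contact_force: [-0.1, 0.7, -1.2]
gripper_width: 0.238
[ 0.54044555 -0.22679691  0.22886704] [ 0.29231612 -0.97761657 -0.63580407] [ 0.05687221 -0.00251422  0.03553815]
```

View pics/w8z.png

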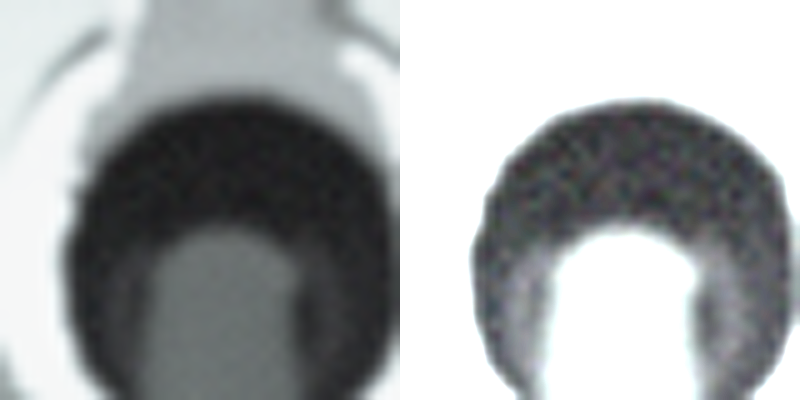

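```bash
python3 -m jog '[[[0,0,0.05],0],[[0,0,0.05],0],[[0,0,0.05],0],[[0,0,0.05],0],[[0,0,0.05],0],[[0,0,0.05],0],[[0,0,0.05],0],[[0,0,0],0]]'
python3 - <<'E'
from workcell import bot
import numpy as np
for i in range(1):
    st=bot.get_state();print(st["ee_pos"],st["contact_force"],st["wrist_torque"])
E
```

```text
clock: 9.75
ee_pos: [0.5404, -0.2268, 0.2253]
tcp_rot: [-180.0, 0.0, 17.8]
contact_force: [0.5, -0.5, -1.2]
gripper_width: 0.233
[ 0.54042316 -0.2267877   0.22528129] [ 0.51491352 -0.54266786 -1.23106376] [-0.03209623 -0.01525508 -0.00530902]
```

```bash
python3 -m jog '[[[0,0,0.08],0],[[0,0,0.08],0],[[0,0,0.1],0],[[0,0,0.1],0],[[0,0,0.12],0],[[0,0,0.12],0],[[0,0,0.12],0],[[0,0,0],0]]'
python3 - <<'E'
from workcell import bot
st=bot.get_state();print(st["ee_pos"],st["contact_force"],st["wrist_torque"])
E
```

```text
clock: 10.75
ee_pos: [0.5404, -0.2268, 0.218]
tcp_rot: [-180.0, 0.0, 17.8]
contact_force: [0.1, 0.0, -2.0]
gripper_width: 0.233
[ 0.54040098 -0.22677056  0.21804413] [ 0.14699447  0.04709151 -2.03902142] [0.03580535 0.01036773 0.06016762]
```

```bash
python3 -m jog '[[[0,0,0.15],0],[[0,0,0.2],0],[[0,0,0.2],0],[[0,0,0.2],0],[[0,0,0.2],0],[[0,0,0.2],0],[[0,0,0.1],0],[[0,0,0],0]]'
```

```text
clock: 11.75
ee_pos: [0.5404, -0.2268, 0.2056]
tcp_rot: [-180.0, 0.0, 17.8]
contact_force: [0.6, 0.1, -0.9]
gripper_width: 0.239
```

```bash
python3 -m jog '[[[0,0,0.08],0],[[0,0,0.08],0],[[0,0,0.08],0],[[0,0,0.08],0],[[0,0,0.08],0],[[0,0,0.08],0],[[0,0,0.08],0],[[0,0,0.08],0]]'
```

```text
clock: 12.75
ee_pos: [0.5405, -0.2268, 0.1992]
tcp_rot: [-180.0, -0.0, 17.8]
contact_force: [0.6, -0.5, -1.2]
gripper_width: 0.23
```

```bash
python3 -m jog '[[[0,0,0.06],0],[[0,0,0.06],0],[[0,0,0.06],0],[[0,0,0.06],0],[[0,0,0.06],0],[[0,0,0.06],0],[[0,0,0.06],0],[[0,0,0.06],0]]'
```

```text
clock: 13.75
ee_pos: [0.5408, -0.227, 0.1961]
tcp_rot: [179.9, -0.1, 17.8]
contact_force: [-0.3, 0.6, 6.6]
gripper_width: 0.232
```

```bash
python3 -m jog '[[[0,0,0.02],0],[[0,0,0.02],0],[[0,0,0.02],0],[[0,0,0.02],0],[[0,0,0.02],0],[[0,0,0.02],0],[[0,0,0.02],0],[[0,0,0],0]]'
```

```text
clock: 14.75
ee_pos: [0.5408, -0.227, 0.1948]
tcp_rot: [179.9, -0.1, 17.8]
contact_force: [-0.3, 1.0, 6.4]
gripper_width: 0.237
```

```bash
python3 -m jog '[[[0,0,0.04],0],[[0,0,0.05],0],[[0,0,0.05],0],[[0,0,0.05],0],[[0,0,0.05],0],[[0,0,0.05],0],[[0,0,0.05],0],[[0,0,0.05],0]]'
```

```text
clock: 15.75
ee_pos: [0.5409, -0.227, 0.1908]
tcp_rot: [179.9, -0.1, 17.8]
contact_force: [-1.6, 1.4, 6.5]
gripper_width: 0.236
```

```bash
python3 -m jog '[[[0,0,0.06],0],[[0,0,0.06],0],[[0,0,0.06],0],[[0,0,0.06],0],[[0,0,0.06],0],[[0,0,0.06],0],[[0,0,0.06],0],[[0,0,0.06],0]]'
python3 - <<'E'
from h import *
s=shot("wrist");cv2.imwrite("pics/w9.png",s["frame"][:,:,::-1])
E
```

```text
clock: 16.75
ee_pos: [0.5409, -0.227, 0.1861]
tcp_rot: [179.9, -0.1, 17.8]
contact_force: [-1.1, 0.8, 6.3]
gripper_width: 0.237
```

View pics/w9.png

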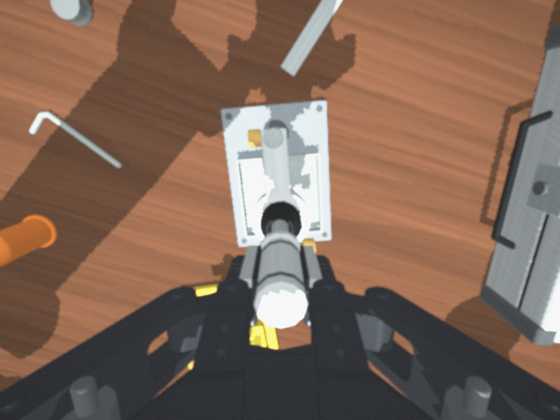

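```bash
python3 -m jog '[[[0,0,0.08],0],[[0,0,0.08],0],[[0,0,0.08],0],[[0,0,0.08],0],[[0,0,0.08],0],[[0,0,0.08],0],[[0,0,0.08],0],[[0,0,0.08],0]]'
```

```text
clock: 17.8
ee_pos: [0.5409, -0.227, 0.1797]
tcp_rot: [179.9, -0.1, 17.8]
contact_force: [-0.9, 0.7, 5.8]
gripper_width: 0.233
```

```bash
python3 -m jog '[[[0,0,0.08],0],[[0,0,0.08],0],[[0,0,0.08],0],[[0,0,0.08],0],[[0,0,0.08],0],[[0,0,0.08],0],[[0,0,0.08],0],[[0,0,0.08],0]]'
```

```text
clock: 18.8
ee_pos: [0.5409, -0.227, 0.1733]
tcp_rot: [179.9, -0.1, 17.8]
contact_force: [-0.4, 0.5, 6.4]
gripper_width: 0.233
```

```bash
python3 -m jog '[[[0,0,0.08],0],[[0,0,0.08],0],[[0,0,0.08],0],[[0,0,0.08],0],[[0,0,0.08],0],[[0,0,0.08],0],[[0,0,0.08],0],[[0,0,0.08],0]]'
```

```text
clock: 19.8
ee_pos: [0.5409, -0.227, 0.1668]
tcp_rot: [179.9, -0.1, 17.8]
contact_force: [-0.6, -0.1, 7.0]
gripper_width: 0.238
```

```bash
python3 -m jog '[[[0,0,0.08],0],[[0,0,0.08],0],[[0,0,0.08],0],[[0,0,0.08],0],[[0,0,0.08],0],[[0,0,0.08],0],[[0,0,0.08],0],[[0,0,0.08],0]]'
```

```text
clock: 20.8
ee_pos: [0.541, -0.227, 0.1604]
tcp_rot: [179.9, -0.1, 17.8]
contact_force: [-0.7, 1.2, 4.8]
gripper_width: 0.236
```

```bash
python3 -m jog '[[[0,0,0.08],0],[[0,0,0.08],0],[[0,0,0.08],0],[[0,0,0.06],0],[[0,0,0.06],0],[[0,0,0.06],0],[[0,0,0.06],0],[[0,0,0.06],0]]'
python3 - <<'E'
from h import *
s=shot("wrist");cv2.imwrite("pics/w10.png",s["frame"][:,:,::-1])
c=shot("scene");cv2.imwrite("pics/s10.png",crop(c["frame"][:,:,::-1],140,120,260,240,5))
E
```

```text
clock: 21.8
ee_pos: [0.5409, -0.2269, 0.1537]
tcp_rot: [180.0, -0.1, 17.8]
contact_force: [1.2, 0.6, 1.8]
gripper_width: 0.237
```

View pics/w10.png

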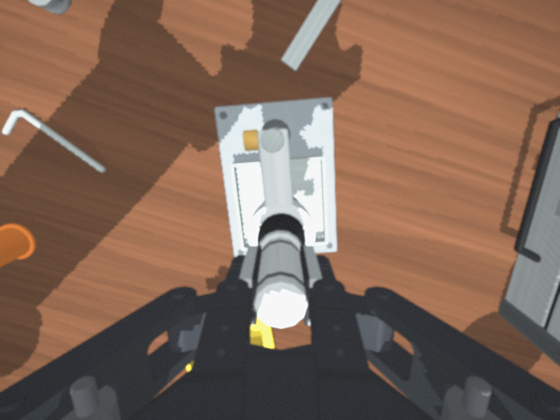

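View pics/s10.png

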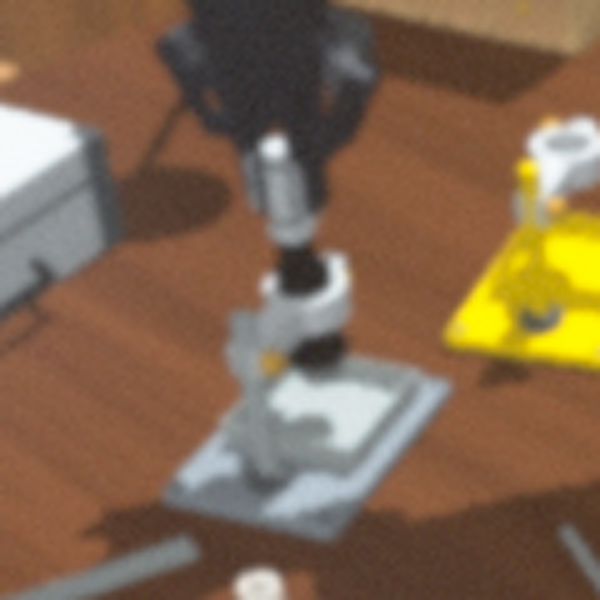

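```bash
python3 -m jog '[[[0,0,0.05],0],[[0,0,0.05],0],[[0,0,0.05],0],[[0,0,0.05],0],[[0,0,0.05],0],[[0,0,0.05],0],[[0,0,0.05],0],[[0,0,0],0]]'
python3 - <<'E'
from h import *
from workcell import bot
st=bot.get_state();print(st["ee_pos"],st["contact_force"])
c=shot("scene");cv2.imwrite("pics/s11.png",crop(c["frame"][:,:,::-1],140,120,260,240,5))
E
```

```text
clock: 22.9
ee_pos: [0.5405, -0.2268, 0.1503]
tcp_rot: [180.0, -0.0, 17.8]
contact_force: [-1.0, 0.3, 0.2]
gripper_width: 0.238
[ 0.54048623 -0.22682126  0.15031584] [-0.95953241  0.30227984  0.1561421 ]
```

View pics/s11.png

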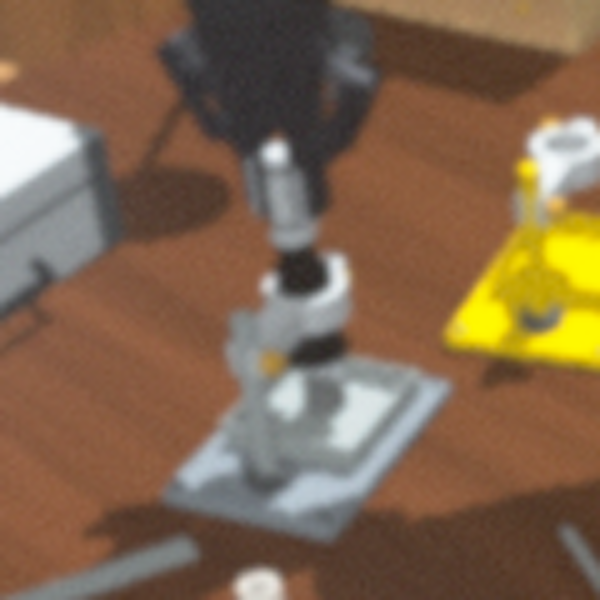

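```bash
python3 - <<'E'
import cv2,numpy as np
a=cv2.imread("pics/s10.png");b=cv2.imread("pics/s11.png")
cv2.imwrite("pics/c11.png",np.hstack([cv2.resize(x[310:480,210:430],None,fx=1.8,fy=1.8) for x in(a,b)]))
E
```

```text
(no output)
```

View pics/c11.png

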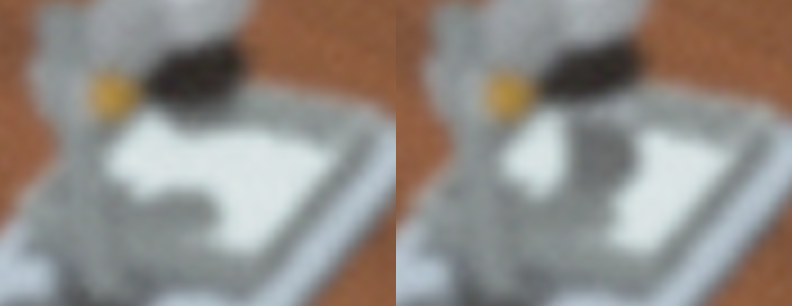

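```bash
python3 -m jog '[[[0,0,-0.3],0],[[0,0,-0.6],0],[[0,0,-0.8],0],[[0,0,-1.0],0],[[0,0,-1.0],0],[[0,0,-1.0],0],[[0,0,-1.0],0],[[0,0,-1.0],0]]'
python3 -m jog '[[[0,0,-1.0],0],[[0,0,-1.0],0],[[0,0,-1.0],0],[[0,0,-0.7],0],[[0,0,-0.3],0],[[0,0,0],0],[[0,0,0],0],[[0,0,0],0]]'
python3 - <<'E'
from h import *
c=shot("scene");cv2.imwrite("pics/s12.png",crop(c["frame"][:,:,::-1],140,120,260,240,5))
s=shot("wrist");cv2.imwrite("pics/w12.png",s["frame"][:,:,::-1])
E
```

```text
clock: 23.95
ee_pos: [0.5404, -0.2268, 0.2176]
tcp_rot: [180.0, -0.0, 17.8]
contact_force: [-0.3, 0.4, -0.8]
gripper_width: 0.236
clock: 24.95
ee_pos: [0.5404, -0.2267, 0.2565]
tcp_rot: [-180.0, 0.0, 17.8]
contact_force: [-1.4, -0.1, -1.1]
gripper_width: 0.23
```

View pics/s12.png

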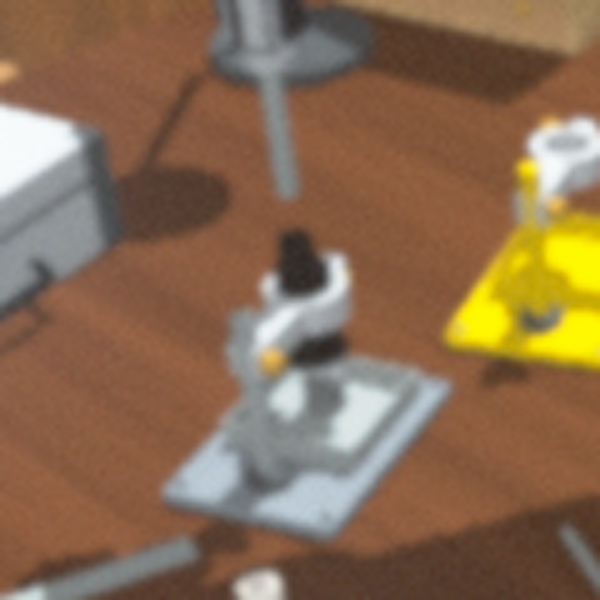

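View pics/w12.png

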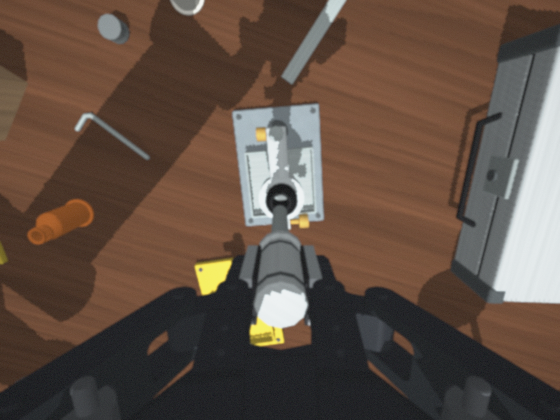

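```bash
python3 -m jog '[[[0.7,-2.5,0],0],[[1.34,-4.82,0],0],[[1.58,-5.68,0],0],[[1.58,-5.68,0],0],[[1.58,-5.68,0],0],[[1.58,-5.68,0],0],[[1.18,-4.24,0],0],[[0.68,-2.43,0],0]]'
python3 -m jog '[[[0,0,1],0],[[0,0,2],0],[[0,0,2],0],[[0,0,0.5],0],[[0,0,0],0],[[0,0,0],0],[[0,0,0],0],[[0,0,0],0]]'
python3 - <<'E'
from h import *
from workcell import bot
st=bot.get_state();print(st["ee_pos"],st["tcp_rot"])
s=shot("wrist");cv2.imwrite("pics/w13.png",crop(s["frame"][:,:,::-1],230,130,330,230,6))
E
```

```text
clock: 26.05
ee_pos: [0.525, 0.1563, 0.2568]
tcp_rot: [-180.0, -0.0, 17.9]
contact_force: [-0.3, 0.8, -0.9]
gripper_width: 0.236
clock: 27.05
ee_pos: [0.5257, 0.154, 0.2024]
tcp_rot: [180.0, -0.0, 17.8]
contact_force: [0.2, -0.0, -1.4]
gripper_width: 0.235
[0.52567356 0.1539945  0.20240171] [ 1.79993639e+02 -4.82360998e-02  1.78104202e+01]
```

View pics/w13.png

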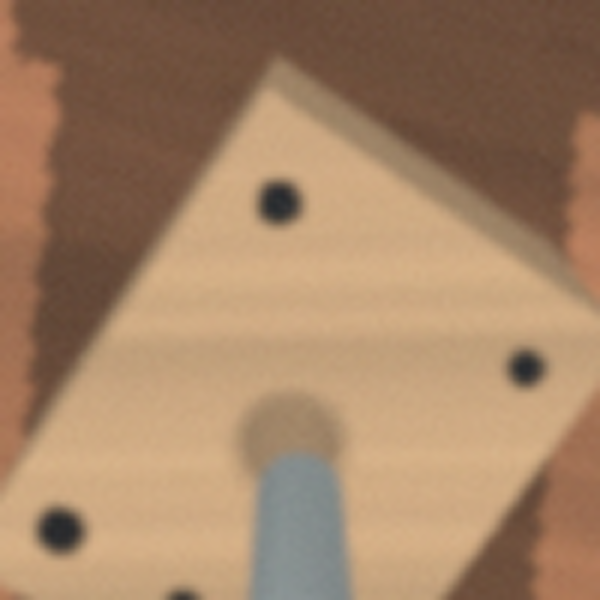

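```bash
python3 - <<'E'
from h import *
s=shot("wrist")
p=onz(s,278.25,203.3,.09);T=s["T"]@np.linalg.inv(s["T_tool_cam"]);print(p,(np.linalg.inv(T)@[*p,1])[:3]*1000)
q=onz(s,280.1,204.7,.11);print("tip front edge tool",(np.linalg.inv(T)@[*q,1])[:3]*1000)
E
```

```text
[0.52529404 0.15566899 0.09      ] [  0.15373619  -1.66819843 112.22835915]
tip front edge tool [4.39358723e+00 6.15557305e-03 9.22307850e+01]
```

```bash
python3 -m jog '[[[0,-0.15,0.5],0],[[0,0,0.5],0],[[0,0,0.5],0],[[0,0,0.3],0],[[0,0,0.2],0],[[0,0,0.2],0],[[0,0,0.2],0],[[0,0,0.2],0]]'
python3 - <<'E'
from h import *
s=shot("wrist");cv2.imwrite("pics/w14.png",crop(s["frame"][:,:,::-1],230,130,330,230,6))
E
```

```text
clock: 28.15
ee_pos: [0.5251, 0.1554, 0.1758]
tcp_rot: [180.0, -0.0, 17.8]
contact_force: [-0.3, 0.5, -1.0]
gripper_width: 0.238
```

View pics/w14.png

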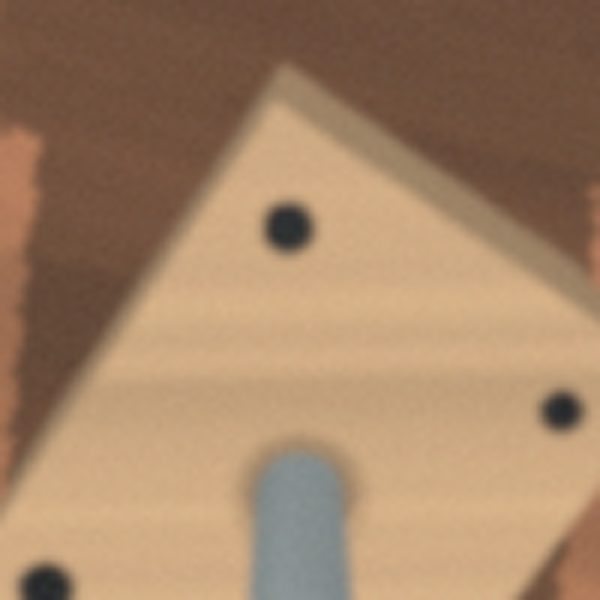

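The tip is inside the hole (centred at about 300,490 in the crop) and there is no force. I'll lower the rest of the way.

```bash
python3 -m jog '[[[0,0,0.3],0],[[0,0,0.5],0],[[0,0,0.7],0],[[0,0,0.8],0],[[0,0,0.8],0],[[0,0,0.8],0],[[0,0,0.8],0],[[0,0,0.5],0]]'
python3 -m jog '[[[0,0,0.5],0],[[0,0,0.5],0],[[0,0,0.4],0],[[0,0,0.3],0],[[0,0,0.1],0],[[0,0,0.1],0],[[0,0,0.1],0],[[0,0,0],0]]'
```

```text
clock: 29.2
ee_pos: [0.5248, 0.1554, 0.1231]
tcp_rot: [-180.0, 0.0, 17.8]
contact_force: [-0.5, 1.0, -1.2]
gripper_width: 0.236
clock: 30.2
ee_pos: [0.525, 0.1554, 0.1039]
tcp_rot: [180.0, 0.0, 17.8]
contact_force: [-0.2, 0.2, -1.8]
gripper_width: 0.236
```

```bash
python3 -m jog '[[[0,0,0.03],0],[[0,0,0.03],0],[[0,0,0.03],0],[[0,0,0.03],0],[[0,0,0.03],0],[[0,0,0.03],0],[[0,0,0],0],[[0,0,0],0]]'
```

```text
clock: 31.2
ee_pos: [0.525, 0.1554, 0.1023]
tcp_rot: [180.0, -0.0, 17.8]
contact_force: [-0.7, 0.1, 0.8]
gripper_width: 0.237
```

```bash
python3 -m jog '[[[0,0,0.03],0],[[0,0,0.03],0],[[0,0,0],0],[[0,0,0],0],[[0,0,0],0],[[0,0,0],0],[[0,0,0],0],[[0,0,0],0]]'
```

```text
clock: 32.2
ee_pos: [0.5251, 0.1554, 0.1023]
tcp_rot: [180.0, -0.0, 17.8]
contact_force: [-3.3, -0.1, 4.3]
gripper_width: 0.235
```

```bash
python3 -m jog '[[[0,0,0],0],[[0,0,0],0],[[0,0,0],0],[[0,0,0],0],[[0,0,0],0],[[0,0,0],0],[[0,0,0],0],[[0,0,0],0]]' 8.5
python3 -m jog '[[[0,0,-0.3],0],[[0,0,-1],0],[[0,0,-1.5],0],[[0,0,-2],0],[[0,0,-2.5],0],[[0,0,-2.5],0],[[0,0,-2.5],0],[[0,0,-1],0]]'
python3 - <<'E'
from h import *
s=shot("wrist");cv2.imwrite("pics/w15.png",s["frame"][:,:,::-1])
np.savez("w15.npz",K=s["K"],T=s["T"],frame=s["frame"])
cv2.imwrite("pics/w15z.png",crop(s["frame"][:,:,::-1],245,155,315,225,8))
t=shot("scene");cv2.imwrite("pics/s15.png",t["frame"][:,:,::-1])
E
```

```text
clock: 33.2
ee_pos: [0.525, 0.1554, 0.1015]
tcp_rot: [180.0, -0.0, 17.8]
contact_force: [0.4, 0.0, 0.5]
gripper_width: 0.998
clock: 34.2
ee_pos: [0.5257, 0.1556, 0.2379]
tcp_rot: [180.0, -0.3, 17.8]
contact_force: [1.0, 0.9, -0.1]
gripper_width: 0.998
```

View pics/w15z.png

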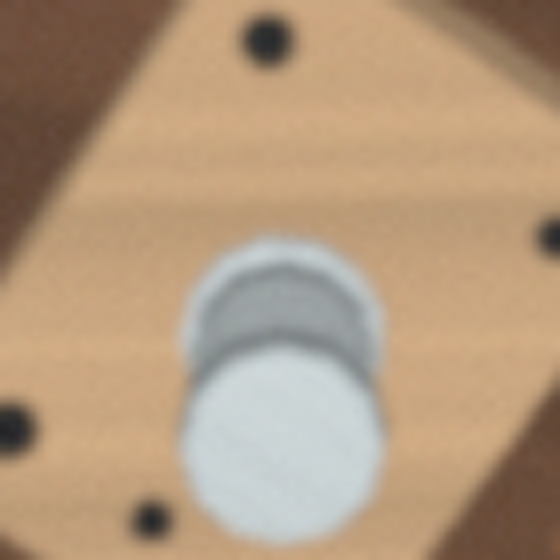

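View pics/s15.png

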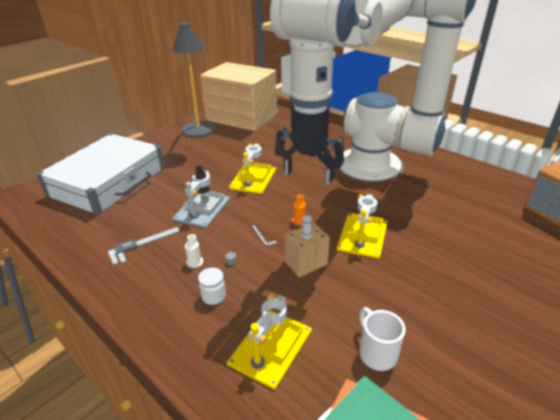

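```bash
python3 - <<'E'
from h import *
from workcell import bot
s=shot("scene");print("piston",onz(s,205,199,.023))
w=dict(np.load("w15.npz"))
print("handle top",onz(w,245+284/8-.45,155+443/8-.45,.143),"shoulder",onz(w,245+284/8-.45,155+340/8-.45,.095))
print(bot.get_state()["clock"],bot.get_state()["contact_force"])
bot.finish_job()
E
```

```text
piston [ 0.53149646 -0.22945456  0.023     ]
handle top [0.52517644 0.15540543 0.143     ] shoulder [0.52463896 0.15525197 0.095     ]
34.35 [ 0.32621501  0.14909104 -0.35750478]
the job is handed in; nothing more can be done
```

The job is done and handed in at about 34 s of the 72 s allowed; no verdict is reported.

**What I did:**
- I took the rod from its block, found the off-centre neck with the wrist camera, and lowered the rod through it without feeling any side force.
- I felt the piston about 34 mm below the rim and pressed it out slowly, at about 6–8 N.
- At about 78 mm depth the force fell to zero, so I drew the rod out. I hung it back in its block with about 5 N of contact, opened the gripper and lifted clear.

**Last checks:**
- **Piston:** the scene view shows it in the pan at about (0.531, −0.229). That is within 1 cm of where I take the pan centre to be, which I judged from the cartridge and did not measure. The wrist view after withdrawal shows light through the empty bore.
- **Rod:** its handle top and shoulder agree within about 0.6 mm sideways, so it stands upright. The shoulder is within about 1 mm of the hole's centre, and the gripper touched down at the same height as when it took the rod.
- **Bystanders:** they look unmoved in the last scene picture; I did not measure them.

**Disagreements:**
- The two-camera fix of the rod's top was up to about 3 mm off the wrist camera's, so I used the wrist camera.
- Two-view triangulation between two wrist pictures of the neck, one of them taken while the arm was still settling, gave an impossible height. I discarded it and used the rim's stated height, which the top and scene views had confirmed to about 2 mm.

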